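Set the ratchet and clamp the cutting straightedge

ROBOT

A 7-joint arm with a two-finger parallel gripper is mounted at the origin on the work surface. World frame = base frame: x ahead of the robot, y to its left, z up, the work surface at z = 0. Lengths are in m, angles in rad, forces in N, time in s.
With the tool pointing down it reaches from about 0.425 to 0.875 m from the base axis. Payload 9.9 kg.
Tool frame: the origin (TCP) lies midway between the tips of the shut fingers; the grasp point (between the pads) lies 19 mm behind it (env.grip_point_offset is the distance from the TCP to the grasp point, in m); z points along the fingers, y is the line along which they close (so a half turn about z gives the same grasp; the last joint's range is limited). The gripper opens to 85 mm and grips with 20 to 120 N. Pads are 22 mm wide; open, the fingers measure 114 mm over their backs; the gripper's body (76 mm by 85 mm) begins 54 mm behind the grasp point. The pads swing forward as they close: fully open they stand 13 mm farther back than shut.
Start: joints at [-1.333, 0.576, 0.025, 1.437, -0.015, 1.129, -0.057], TCP at [0.213, 0.64, 0.231] pointing down, gripper open.
Joint ranges: [-2.76, 2.76], [-0.34, 2.15], [-1.52, 1.57], [0.19, 2.46], [-1.09, 4.23], [0.17, 1.99], [-2.82, 2.82]. Speed limits (rad/s): [2.22, 2.22, 3.01, 3.01, 3.14, 3.14, 3.14].

INTERFACE

Orientations are given as a rotation vector (axis times angle).
In Python, from rig import env gives the robot as it stands.
- The arm moves only by the tool servo_tool, never from a script. Its argument "commands" is one flat list of numbers, 7 for each row, row after row: the closure in counts, from 0 (fully open) to 255 (shut), then the shift along the tool's x, y, z in cm, then the turn, a rotation vector about the tool's x, y, z in degrees. In form: [hand, x, y, z, wx, wy, wz, hand, x, y, z, wx, wy, wz, ...]. A call has exactly 8 rows; each row is the pose to reach, as a shift and turn from the pose commanded when the call began, along the tool's axes at that moment; what a row does not reach only later rows make up. A row lasts 1/8 s, in which the tool goes at most 62.5 mm and 10.7 degrees, less where a joint would pass 70% of its speed; a pose out of reach is approached as far as the arm can. A call with a gripper value outside its range is refused whole. The fingers move at their own pace and stop on an object; the grip force is fixed at half the most. Time passes only in rows, so rows that repeat a pose let the fingers close, or fill a call up. It gives the time, the measured TCP pose, the force, the opening and the grip force at its end, in the units of the state.
- env.sense(): the state, without advancing time (a new reading comes with each control period).
- env.capture(name): name is "scene" or "top" or "wrist"; returns a dict with "img" (480x640x3 uint8, red, green, blue), "z_map" (480x640 float32, m along the optical axis (not along the pixel's ray), 0 where there is no reading), "mtx" (3x3 intrinsics, pixels), "k1" (the pictures are not rectified: a ray, as slopes to the right and down, at radius r is drawn at 1 + k1 r^2 times it, then the intrinsics apply), "rvec" (rotation vector, rad) and "tvec" (3), from world to camera coordinates, as OpenCV has them. Camera axes: x right, y down, z forward; pixel columns grow to the right and rows downward; lengths in m; the calibration is good to about 2 mm. A picture is of the moment at which its call begins.
- env.hand_in(): hands the job in; it is judged then, once.
The state is a dict: "t": time; "qpos": joint angles; "qvel": joint speeds; "tau": joint torques, N m; "eef_pos": TCP position; "eef_rot": TCP orientation; "ft_force": force on the tool from outside, world axes, zero at the start; "moment": the same for the moment, N m; "opening": finger opening in m; "gripper_force": force on a finger pad.
Only numpy, scipy, OpenCV 4.12 (cv2) and the standard library are available. Lean on these libraries where they do the work, as an engineer would, in place of code of your own. Each camera call takes 0.05 s, during which the arm holds its last target. There are 200 camera calls.

TASK

Clamp the cutting straightedge down on the mat with the clamp's ratchet handle, which was last used to loosen it. Flip the reversing lever to tighten and, before pulling, swing the handle back anticlockwise, to about 30 degrees off the bar, to feel that it free-wheels while the screw stays still. Then work the screw clockwise with the handle until it pulls firm (about 8 newtons at the middle of the grip as it turns; 11 would be too much), let go, and leave the other things on the mat where they lie.

Things in the scene. Friction and masses are not known exactly. Their poses are not given: they have to be found in the camera images.
- clamp: Grey cast rail clamp screwed down on the 3 mm cutting mat: a gantry 116 mm wide (x) and 47 mm high over one end of the straightedge, with two feet; a low keeper bridge, 22 mm high, 375 mm away along its +y holds the other end. Origin: on the mat's surface, on the screw's vertical axis. +y runs along the straightedge towards the keeper, z up. Fixed.
- rail: The straightedge: aluminium bar 40 x 460 x 10 mm lying along the clamp's y on a thin rubber strip that gives a little. Origin: centre of its top face below the screw, 12 mm above the mat. It cannot shift sideways.
- spindle: The clamp's upright steel screw through the gantry: flat rubber-faced foot 28 mm across below, slotted hex top (17 mm over the flats, standing 9 mm out of the ratchet's head) above. Origin: centre of the foot's underside, at first 0.5 to 4.5 mm above the bar. Clockwise from above turns it down, 12 mm a turn (quick-action thread), the ratchet riding down with it. It stays where it is left.
- screw_mark (a point): Outer end of the slot in the screw's hex top, 9 mm from the screw's axis; shows whether the screw turns.
- wrench (a joint): Swing of the ratchet handle about the screw, rad: 0 = handle along the clamp's +y, + = anticlockwise from above; starts near 0. Reversible ratchet fitted for good on the screw: round head 45 mm across, 20 mm thick, shank 13 mm, black rubber grip 20 mm thick, 110 to 200 mm from the axis; centre line level, 64 mm above the mat. 18 teeth: up to 20 degrees lost at each reversal before it bites.
- handle_grip (a point): Middle of the rubber grip, on its centre line, 150 mm from the screw; x axis outwards along the handle, z up. Pull there, square to the handle, while moving: under 1 N free-wheeling, 2 N turning the free screw, rising fast once the foot bears on the bar: 5.5 N at 60 N clamping force (the least that holds), 8 N at 95 N, 11 N at 130 N (too much). Held still, a sensor may read only half of this.
- head_top (a point): Centre of the top face of the ratchet's head, on the screw's axis. Its x axis points along the handle, z up.
- dir_lever (a joint): Reversing lever on the ratchet's neck, pivot 26 mm from the screw's axis towards the grip, rad: +0.3 = tab on the handle's left (looking from the screw along the handle) = drives anticlockwise, loosens (start); -0.3 = tab on the right = drives clockwise, tightens. An over-centre spring snaps it to either end (1 to 2 N at the tab); mid-way nothing drives. At its stop a push goes into the handle.
- lever_tab (a point): Middle of the lever's upright dark steel thumb tab, 28 mm from the lever's pivot: 12 mm long, 9 mm wide, 13 mm tall, 7 mm above the head's top face (tab's top 13.5 mm above it). Near the tab the neck is lower or level with that face. It travels 17 mm sideways from end to end.
- canister: Bystander: open steel canister 108 mm across, 156 mm tall, standing on the mat beyond the bar. Origin: centre of its bottom.
- rotary_cutter: Bystander: rotary cutter, dark grey handle, 180 x 42 mm, up to 20 mm high, lying on the robot's side of the bar. Origin: on the mat below its middle.
- pen: Bystander: marking pen 135 mm long, 9 mm thick, lying beyond the bar. Origin: on the mat below its middle.

How it is judged:
By the outcome, as a careful person would: the job done as asked, in the order asked, and still so for the second after the job is handed in, with the robot touching nothing.
It also fails if it takes over 72 s, if anything falls off the work surface, if the arm or the gripper's body presses on something with over 40 N, if the wrist force passes 120 N, or if a joint passes its speed limit or range.

## Working session

There is one attempt and no reset: what is moved stays moved. The work goes in short steps, Python scripts to look and compute and a tool call to move; the robot and the scene stay as the last step left them, time stands still between calls to the robot, and variables do not carry over. Pictures are saved under pics/ and viewed, at most 13 in all, crops included, and the job is handed in when it is done.

Besides the shell and the picture viewer there is one more tool, called after "Request:" as a command line: name --argument value ..., lists and objects as JSON in quotes. servo_tool: Moves the arm, as the interface text tells. Its arguments: {"type":"object","properties":{"commands":{"type":"array"}},"required":["commands"]}

```bash
ls; mkdir -p pics
cat > h.py <<'E'
import numpy as np, cv2
from rig import env
from scipy.spatial.transform import Rotation as R
def cap(n,save=None):
    c=env.capture(n); 
    if save: cv2.imwrite('pics/'+save,c['img'][:,:,::-1])
    return c
def rays(c,uv):
    uv=np.atleast_2d(np.array(uv,float)); K=np.array(c['mtx'])
    d=(uv-K[[0,1],[2,2]])/K[[0,1],[0,1]]
    s=d.copy()
    for _ in range(20): s=d/(1+c['k1']*(s**2).sum(1,keepdims=True))
    Rm=R.from_rotvec(np.ravel(c['rvec'])).as_matrix(); t=np.ravel(c['tvec'])
    return -Rm.T@t, np.c_[s,np.ones(len(s))]@Rm   # origin, dirs (z_cam=1)
def onz(c,uv,z):
    o,d=rays(c,uv); return o+d*((z-o[2])/d[:,2:3])
def cloud(c):
    v,u=np.mgrid[:480,:640]; o,d=rays(c,np.c_[u.ravel(),v.ravel()])
    P=o+d*c['z_map'].reshape(-1,1); P[c['z_map'].ravel()==0]=np.nan
    return P.reshape(480,640,3)
E
python3 - <<'E'
from h import *
s=env.sense(); print({k:np.round(v,3) for k,v in s.items()}, env.grip_point_offset)
cap('top','top0.png'); cap('scene','scene0.png')
E
```

```text
pics
{'t': np.float64(0.0), 'qpos': array([-1.333,  0.576,  0.025,  1.438, -0.015,  1.129, -0.056]), 'qvel': array([-0.   , -0.001,  0.   , -0.001,  0.001,  0.003,  0.001]), 'tau': array([ 0.0000e+00, -7.6575e+01,  2.2500e+00, -2.8597e+01,  1.5000e-02,
        1.3000e-02,  0.0000e+00]), 'eef_pos': array([0.213, 0.64 , 0.23 ]), 'eef_rot': array([-5.030e-01, -3.101e+00,  3.000e-03]), 'ft_force': array([ 0.3  , -0.398, -0.257]), 'moment': array([ 0.007,  0.028, -0.046]), 'gripper_force': np.float64(0.0), 'opening': np.float64(0.085)} 0.0187
```

View pics/top0.png

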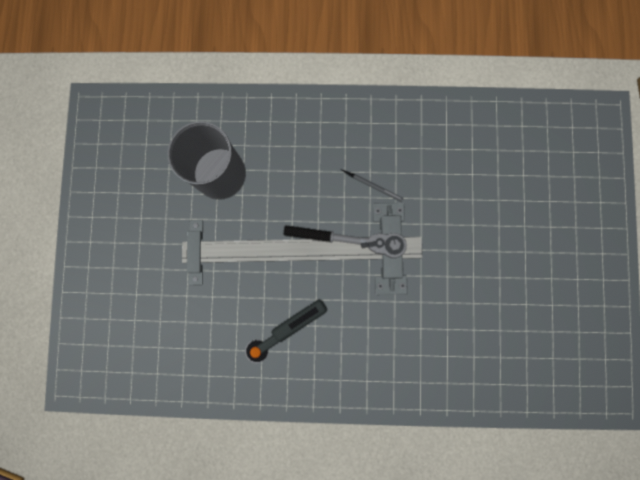

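View pics/scene0.png

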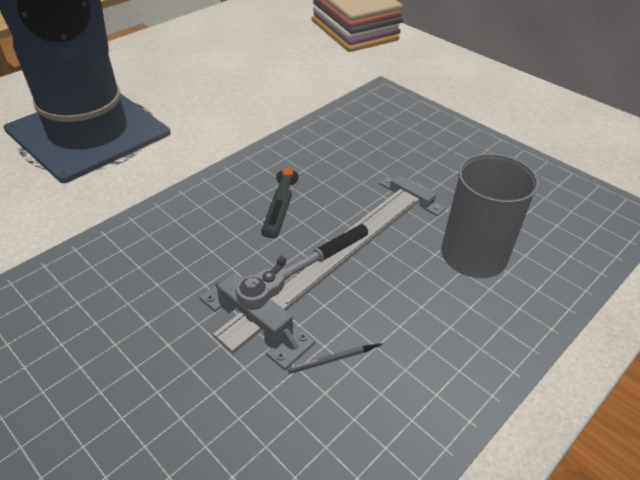

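The top view shows the screw at about (394,245), the grip spanning (284–331, ~233), and the lever tab near (367,245) on the handle's left side. The canister is at top left, the pen at (372,184), and the cutter at (290,328). The scene view agrees.

Run:
```python
from h import *
c=cap('top'); P=cloud(c)
np.set_printoptions(precision=4,suppress=True)
print('cam',rays(c,[320,240])[0])
for n,uv,z in [('screw',(394,245),.086),('grip ends',(284,231),.067),('',(331,236),.067),('tab',(367,245),.087),('keeper',(194,252),.025),('gantryN',(391,218),.05),('gantryS',(392,277),.05),('can',(200,150),.159),('pen',(372,184),.01),('cutter',(290,328),.02),('railR',(421,247),.015),('railL',(183,252),.015)]:
    print(n,onz(c,uv,z)[0], P[uv[1],uv[0]])
g=c['img'].astype(int).max(2)
m=(g<45).astype(np.uint8); m[:200]=0;m[270:]=0
m=cv2.morphologyEx(m,cv2.MORPH_OPEN,np.ones((3,3)))
k=cv2.connectedComponentsWithStats(m)
print(k[2],k[3])
im=cv2.resize(c['img'][200:300,270:430,::-1],None,fx=5,fy=5,interpolation=cv2.INTER_CUBIC); cv2.imwrite('pics/topc.png',im)
```

```text
cam [0.5021 0.0422 0.9576]
screw [ 0.5796 -0.0674  0.086 ] [ 0.5796 -0.0674  0.0859]
grip ends [0.6022 0.1295 0.067 ] [0.6011 0.1285 0.077 ]
 [0.595 0.044 0.067] [0.5938 0.0439 0.0787]
tab [ 0.5784 -0.0198  0.087 ] [ 0.5779 -0.0194  0.0936]
keeper [0.5628 0.3046 0.025 ] [0.5627 0.3043 0.0261]
gantryN [ 0.6327 -0.066   0.05  ] [ 0.6325 -0.0658  0.0518]
gantryS [ 0.5242 -0.0689  0.05  ] [ 0.5242 -0.0687  0.0511]
can [0.7251 0.2661 0.159 ] [0.758  0.2991 0.0411]
pen [ 0.7044 -0.0333  0.01  ] [ 0.7034 -0.0329  0.015 ]
cutter [0.4249 0.1169 0.02  ] [0.425  0.1167 0.0222]
railR [ 0.5833 -0.1277  0.015 ] [ 0.5833 -0.1278  0.0144]
railL [0.5629 0.3289 0.015 ] [0.563  0.3293 0.0138]
[[     0      0    640    480 306779]
 [   284    226     46     15    421]] [[319.5178 239.5089]
 [306.5012 232.9929]]
```

View pics/topc.png

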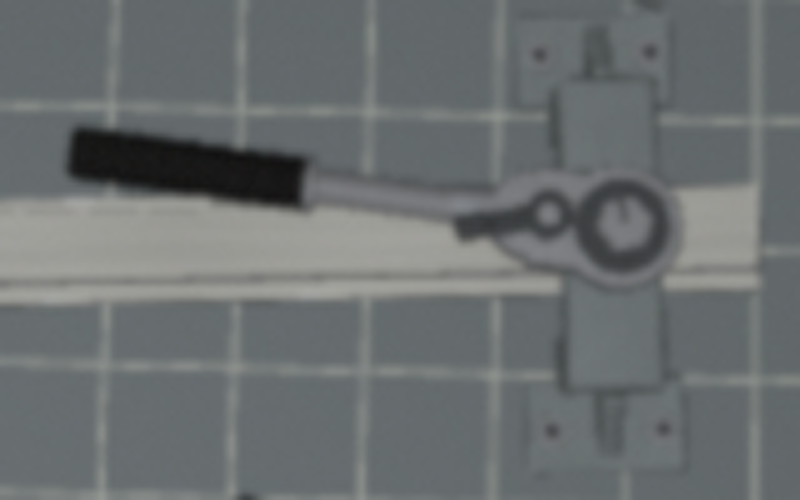

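The crop puts the screw at (624,220), the grip centre at (187,167) and the tab at (468,229). The handle therefore points about 84° in world, and the bar about 92.5°. I'll go above the tab and take a closer look.

```bash
cat >> h.py <<'E'
def go(x,y,z,phi):
    "shift (cm) along present tool axes and turn (deg, rotvec) to a down-pointing pose, tool x at world yaw phi (deg)"
    s=env.sense(); R0=R.from_rotvec(s['eef_rot']); p=np.array(s['eef_pos'])
    a=np.radians(phi); h=np.array([np.cos(a),np.sin(a),0]); zt=np.array([0,0,-1.])
    R1=R.from_matrix(np.c_[h,np.cross(zt,h),zt])
    print('shift',np.round(R0.inv().apply(np.array([x,y,z])-p)*100,2),'turn',np.round((R0.inv()*R1).as_rotvec(degrees=True),2))
def st():
    s=env.sense(); print('t',round(float(s['t']),2),'p',np.round(s['eef_pos'],4),'F',np.round(s['ft_force'],2),'yaw',np.round(np.degrees(np.arctan2(*R.from_rotvec(s['eef_rot']).as_matrix()[[1,0],0])),1),'q7',round(float(s['qpos'][6]),2))
E
python3 -c "
from h import *
go(.553,-.0125,.15,83.6)"
```

```text
shift [-52.85 -51.16   8.13] turn [-6.000e-02  5.000e-02  7.797e+01]
```

Request:
servo_tool --commands '[255,-4,-4,0.5,0,0,6,255,-8,-8,1,0,0,12,255,-12,-12,2,0,0,18,255,-16,-16,3,0,0,24,255,-20,-20,3,0,0,30,255,-24,-24,4,0,0,36,255,-28,-28,4,0,0,42,255,-32,-32,4,0,0,48]'

```text
t: 1.15
eef_pos: [0.4163, 0.2339, 0.1913]
eef_rot: [-1.725, -2.625, -0.0]
ft_force: [1.9, -0.2, -0.2]
opening: 0.0002
gripper_force: 0.0
```

```bash
python3 -c "
from h import *
st();go(.553,-.0125,.15,83.6)"
```

```text
t 1.15 p [0.4163 0.2339 0.1913] F [ 1.86 -0.16 -0.2 ] yaw 113.4 q7 -0.05
shift [-28.04   2.77   4.13] turn [ 0.   -0.   29.78]
```

Request:
servo_tool --commands '[255,-5,0.5,0.5,0,0,5,255,-10,1,1,0,0,10,255,-15,1.5,2,0,0,15,255,-20,2,3,0,0,20,255,-24,2.4,3.5,0,0,25,255,-27,2.6,4,0,0,29,255,-28.1,2.7,4.1,0,0,29.9,255,-28.1,2.7,4.1,0,0,29.9]'

```text
t: 2.15
eef_pos: [0.5528, -0.0112, 0.1502]
eef_rot: [-2.34, -2.095, 0.0]
ft_force: [-0.3, -0.2, 1.0]
opening: 0.0002
gripper_force: 0.0
```

```bash
python3 -c "
from h import *
st();c=cap('wrist','w1.png');P=cloud(c)
o,d=rays(c,[320,240]);print(o,d)
np.save('w1.npy',P)"
```

```text
t 2.15 p [ 0.5528 -0.0112  0.1502] F [-0.34 -0.24  1.01] yaw 83.7 q7 0.12
[0.5613639  0.05785219 0.29365231] [[-0.02335919 -0.25172968 -0.96768153]]
```

View pics/w1.png

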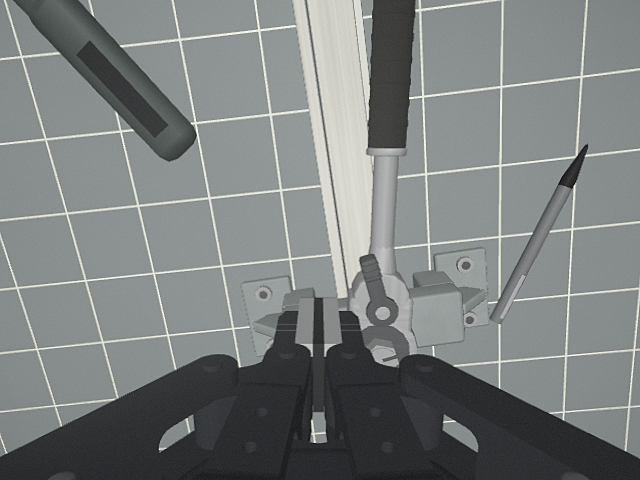

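The wrist view shows the tab at about (370,263), the lever pivot at (382,313), the hex at (386,350), and the grip running up the image at x≈390. The closed fingertips are at (320,310).

```bash
python3 -c "
from h import *
c=cap('wrist')
np.set_printoptions(precision=4,suppress=True)
P=np.load('w1.npy')
for uv,z in [((370,263),.0905),((382,313),.086),((386,350),.086),((388,152),.067),((391,20),.067),((320,300),.15),((297,310),.15),((345,310),.15)]: print(uv,onz(c,uv,z)[0],P[uv[1],uv[0]])
"
```

```text
(370, 263) [ 0.5802 -0.0089  0.0905] [ 0.5804 -0.0098  0.0907]
(382, 313) [ 0.5849 -0.0392  0.086 ] [ 0.5854 -0.0412  0.0839]
(386, 350) [ 0.5856 -0.0616  0.086 ] [ 0.5856 -0.0615  0.0878]
(388, 152) [0.5965 0.0437 0.067 ] [0.595  0.0434 0.0782]
(391, 20) [0.6016 0.1057 0.067 ] [0.6001 0.1024 0.0779]
(320, 300) [ 0.5552 -0.0014  0.15  ] [0.5557 0.0004 0.1564]
(297, 310) [ 0.5462 -0.0045  0.15  ] [ 0.5353 -0.0526  0.0425]
(345, 310) [ 0.564  -0.0064  0.15  ] [ 0.5662 -0.0525  0.0501]
```

Request:
servo_tool --commands '[255,0,0,2,0,0,0,255,0,0,4,0,0,0,255,0,0,6,0,0,0,255,0,0,6.9,0,0,0,255,0,0.4,6.9,0,0,0,255,0,0.8,6.9,0,0,0,255,0,1.2,6.9,0,0,0,255,0,1.5,6.9,0,0,0]'

```text
t: 3.25
eef_pos: [0.5682, -0.0125, 0.0816]
eef_rot: [-2.34, -2.096, -0.001]
ft_force: [-1.9, 3.1, 0.9]
opening: 0.0002
gripper_force: 1.1
```

Request:
servo_tool --commands '[255,0,0.2,0,0,0,0,255,0,0.4,0,0,0,0,255,0,0.5,0,0,0,0,255,0,0.6,0,0,0,0,255,0,0.7,0,0,0,0,255,0,0.8,0,0,0,0,255,0,0.9,0,0,0,0,255,0,1.0,0,0,0,0]'

```text
t: 4.25
eef_pos: [0.5778, -0.0141, 0.0813]
eef_rot: [2.341, 2.095, -0.0]
ft_force: [-1.4, 1.3, 0.2]
opening: -0.0001
gripper_force: 0.9
```

```bash
python3 -c "
from h import *
st();c=cap('wrist');cv2.imwrite('pics/w2.png',cv2.resize(c['img'][120:400,240:520,::-1],None,fx=2,fy=2))"
```

```text
t 4.25 p [ 0.5778 -0.0141  0.0813] F [-1.39  1.34  0.18] yaw 83.7 q7 0.17
```

View pics/w2.png

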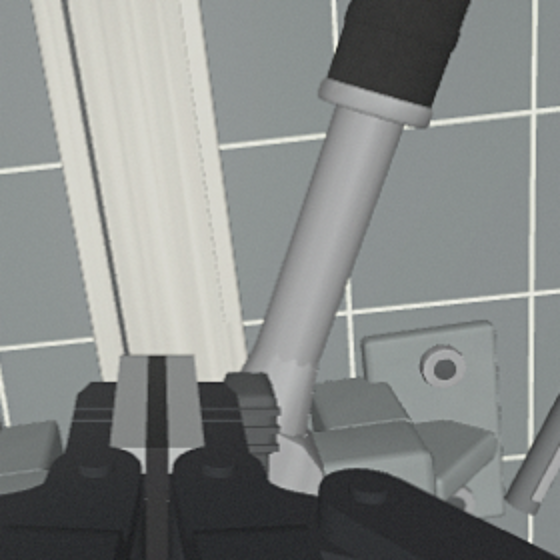

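The push only free-wheeled the handle clockwise: the shank now leans right, and the tab at (250,395) is still on its left. I'll pinch the tab and turn it about the lever's own pivot instead. That loads the lever with a pure moment and leaves the handle where it is. First I'll back off and re-measure.

Request:
servo_tool --commands '[255,0,-0.8,0,0,0,0,255,0,-1.5,0,0,0,0,255,0,-2.5,-3,0,0,0,255,0,-4,-7,0,0,0,255,-2,-6,-11,0,0,0,255,-4,-6,-12,0,0,0,150,-4,-6,-12,0,0,0,150,-4,-6,-12,0,0,0]'

```text
t: 5.3
eef_pos: [0.5136, -0.0465, 0.2002]
eef_rot: [-2.34, -2.095, 0.001]
ft_force: [0.1, 0.7, -0.6]
opening: 0.0346
gripper_force: 0.0
```

```bash
python3 -c "
from h import *
st();c=cap('wrist','w3.png');P=cloud(c);np.save('w3.npy',P);import pickle;pickle.dump(c,open('w3.pkl','wb'))"
```

```text
t 5.3 p [ 0.5136 -0.0465  0.2002] F [ 0.14  0.69 -0.65] yaw 83.7 q7 0.15
```

View pics/w3.png

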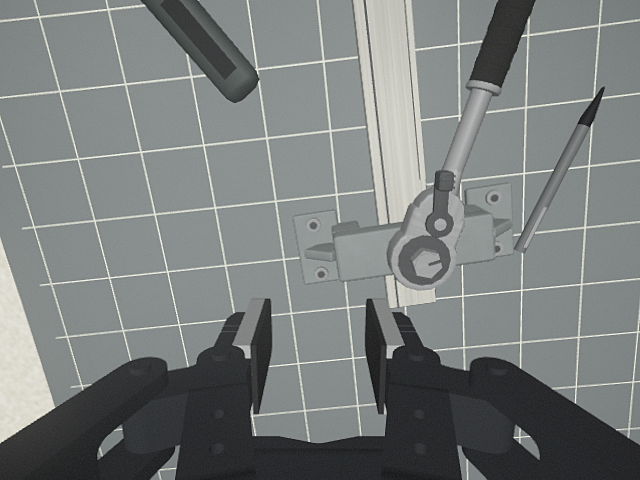

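The lever is still on the left. The tab is at (445,180), the pivot at (440,225), the hex centre at (427,262), the screw slot points to (441,261), and the shank collar is at (484,86).

```bash
python3 -c "
from h import *
import pickle
np.set_printoptions(precision=4,suppress=True)
c=pickle.load(open('w3.pkl','rb'));P=np.load('w3.npy')
r={}
for n,uv,z in [('tab',(445,180),.0905),('piv',(440,225),.084),('hex',(427,262),.086),('slot',(441,261),.086),('collar',(484,86),.067),('grip',(511,20),.067)]: r[n]=onz(c,uv,z)[0];print(n,r[n],P[uv[1],uv[0]])
a=lambda p,q:np.degrees(np.arctan2(*(r[q]-r[p])[[1,0]]))
print('handle',a('hex','collar'),a('hex','grip'),a('collar','grip'),'hexpiv',a('hex','piv'),'lever',a('piv','tab'),'slot',a('hex','slot'))
for p,q in [('hex','piv'),('piv','tab'),('hex','collar')]: print(np.linalg.norm((r[q]-r[p])[:2]))
"
```

```text
tab [ 0.5945 -0.0146  0.0905] [ 0.5942 -0.0145  0.0913]
piv [ 0.5924 -0.0436  0.084 ] [ 0.593  -0.0441  0.0818]
hex [ 0.5828 -0.0666  0.086 ] [ 0.5825 -0.0662  0.0872]
slot [ 0.5918 -0.0669  0.086 ] [ 0.5913 -0.0663  0.0877]
collar [0.6262 0.0368 0.067 ] [0.6223 0.0362 0.0776]
grip [0.6417 0.0713 0.067 ] [0.6368 0.0693 0.0784]
handle 67.22186972899456 66.88697213398778 65.89307629847515 hexpiv 67.36948404290335 lever 85.97014836815733 slot -1.9174772208804371
0.024953690596803586
0.029055731542683153
0.11214558398575727
```

```bash
python3 -c "
from h import *
go(.596,-.015,.0805,84.4)"
```

```text
shift [ 4.02  7.87 11.94] turn [-0.11  0.   -0.7 ]
```

Request:
servo_tool --commands '[150,2,4,2,0,0,0,150,4,7.9,4,0,0,-0.7,150,4,7.9,7,0,0,-0.7,150,4,7.9,10,0,0,-0.7,150,4,7.9,11.5,0,0,-0.7,150,4,7.9,11.9,0,0,-0.7,180,4,7.9,11.9,0,0,-0.7,200,4,7.9,11.9,0,0,-0.7]'

```text
t: 6.35
eef_pos: [0.5973, -0.0161, 0.0833]
eef_rot: [2.327, 2.109, 0.002]
ft_force: [-0.5, -0.3, 0.1]
opening: 0.0181
gripper_force: 0.0
```

Request:
servo_tool --commands '[255,0,0,0,0,0,0,255,0,0,0,0,0,0,255,0,0,0,0,0,0,255,0,0,0,0,0,0,255,0,0,0,0,0,0,255,0,0,0,0,0,0,255,0,0,0,0,0,0,255,0,0,0,0,0,0]'

```text
t: 7.35
eef_pos: [0.5968, -0.016, 0.0833]
eef_rot: [2.328, 2.109, 0.001]
ft_force: [-2.4, 1.0, 4.9]
opening: 0.0062
gripper_force: 58.8
```

Request:
servo_tool --commands '[255,-0.01,0.19,0,0,0,4,255,-0.03,0.38,0,0,0,8,255,-0.06,0.56,0,0,0,12,255,-0.1,0.74,0,0,0,16,255,-0.16,0.92,0,0,0,20,255,-0.23,1.1,0,0,0,24,255,-0.34,1.31,0,0,0,29,255,-0.34,1.31,0,0,0,29]'

```text
t: 8.35
eef_pos: [0.6102, -0.0216, 0.0832]
eef_rot: [2.78, 1.458, 0.002]
ft_force: [-1.0, -1.8, 6.9]
opening: 0.0062
gripper_force: 59.1
```

Request:
servo_tool --commands '[200,0,0,0,0,0,0,170,0,0,0,0,0,0,150,0,0,0,0,0,0,150,0,0,-2,0,0,-6,150,0,0,-5,0,0,-12,150,-4,-6,-9,0,0,-18,150,-6,-8,-12,0,0,-24,150,-6,-8,-12,0,0,-29]'

```text
t: 9.35
eef_pos: [0.5077, -0.0253, 0.2051]
eef_rot: [2.325, 2.111, 0.005]
ft_force: [0.8, -0.5, -0.1]
opening: 0.0353
gripper_force: 0.0
```

```bash
python3 -c "
from h import *
st();c=cap('wrist','w4.png');P=cloud(c);np.save('w4.npy',P);import pickle;pickle.dump(c,open('w4.pkl','wb'))"
```

```text
t 9.35 p [ 0.5077 -0.0253  0.2051] F [ 0.81 -0.52 -0.1 ] yaw 84.5 q7 0.13
```

View pics/w4.png

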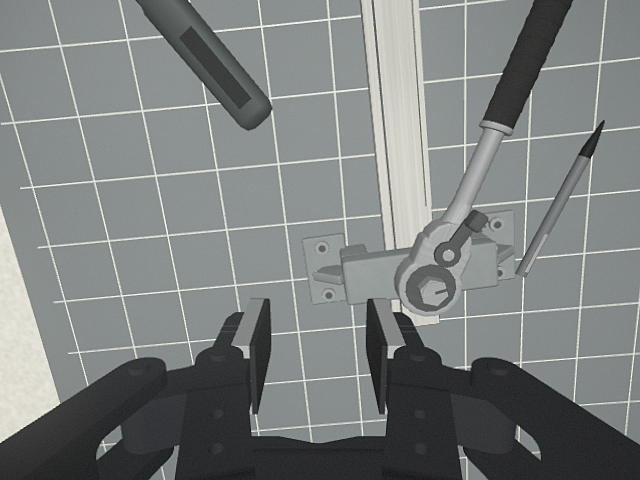

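The lever flipped: the tab at (478,220) is now right of the shank, with the pivot at (448,256), the hex at (434,291), the slot end at (448,290), and the collar at (497,126).

```bash
python3 -c "
from h import *
import pickle
np.set_printoptions(precision=4,suppress=True)
c=pickle.load(open('w4.pkl','rb'))
r={}
for n,uv,z in [('tab',(478,220),.0905),('piv',(448,256),.084),('hex',(434,291),.086),('slot',(448,290),.086),('collar',(497,126),.067),('grip',(522,72),.067)]: r[n]=onz(c,uv,z)[0];print(n,r[n])
a=lambda p,q:np.degrees(np.arctan2(*(r[q]-r[p])[[1,0]]))
print('handle',a('hex','collar'),a('hex','grip'),'lever',a('piv','tab'),'slot',a('hex','slot'))
S=np.array([.5825,-.0668]);
for ph in (65.5,122.5):
  h=np.array([np.cos(np.radians(ph)),np.sin(np.radians(ph))]);print(ph,S+.15*h)
g=S+.15*np.array([np.cos(np.radians(65.5)),np.sin(np.radians(65.5))])
go(*g,.13,65.5); go(*g,.05,65.5)
"
```

```text
tab [ 0.6103 -0.02    0.0905]
piv [ 0.5933 -0.044   0.084 ]
hex [ 0.583 -0.067  0.086]
slot [ 0.5924 -0.0672  0.086 ]
collar [0.6305 0.035  0.067 ]
grip [0.6449 0.0656 0.067 ]
handle 65.0671827244902 64.9965529498087 lever 54.687407582595384 slot -1.0456761538131336
65.5 [0.6447 0.0697]
122.5 [0.5019 0.0597]
shift [10.63 12.65  7.46] turn [ 0.14 -0.11 19.27]
shift [10.62 12.63 15.46] turn [ 0.14 -0.11 19.27]
```

Request:
servo_tool --commands '[150,3,4,0,0,0,5,150,6,8,2,0,0,10,150,9,11,4,0,0,15,150,10.6,12.6,7,0,0,19.3,150,10.6,12.6,11,0,0,19.3,150,10.6,12.6,15,0,0,19.3,165,10.6,12.6,16,0,0,19.3,175,10.6,12.6,16,0,0,19.3]'

```text
t: 10.4
eef_pos: [0.6453, 0.0683, 0.0422]
eef_rot: [-2.649, -1.689, 0.001]
ft_force: [-0.3, -0.8, 0.7]
opening: 0.0265
gripper_force: 0.0
```

```bash
cat >> h.py <<'E'
S=np.array([.5828,-.0668])
def arc(d,n=8,rows=8):
    "swing by d deg (cw +) about the screw in equal rows; in the tool frame at present"
    s=env.sense(); M=R.from_rotvec(s['eef_rot']).as_matrix(); p=np.array(s['eef_pos'])[:2]-S
    q=M[:2,:2].T@p*100   # screw->tcp in tool axes, cm
    t=np.radians(d*np.minimum(np.arange(1,rows+1),n)/n)
    print('radial',np.round(q,2)); print(np.round(np.c_[q[0]*(np.cos(t)-1)-q[1]*np.sin(t), q[0]*np.sin(t)+q[1]*(np.cos(t)-1), np.degrees(t)],2))
def ft():
    s=env.sense(); M=R.from_rotvec(s['eef_rot']).as_matrix(); print('t',round(float(s['t']),2),'Ftool',np.round(M.T@np.array(s['ft_force']),2),'open',round(float(s['opening']),4))
E
python3 -c "
from h import *
st();ft();arc(-60)"
```

```text
t 10.4 p [0.6453 0.0683 0.0422] F [-0.34 -0.81  0.66] yaw 65.0 q7 -0.19
t 10.4 Ftool [-0.88  0.03 -0.66] open 0.0265
radial [14.89 -0.04]
[[ -0.13  -1.94  -7.5 ]
 [ -0.52  -3.85 -15.  ]
 [ -1.15  -5.69 -22.5 ]
 [ -2.01  -7.44 -30.  ]
 [ -3.1   -9.05 -37.5 ]
 [ -4.39 -10.52 -45.  ]
 [ -5.85 -11.8  -52.5 ]
 [ -7.48 -12.87 -60.  ]]
```

Request:
servo_tool --commands '[175,-0.03,-0.96,0,0,0,-3.7,175,-0.12,-1.92,0,0,0,-7.4,175,-0.27,-2.84,0,0,0,-11,175,-0.49,-3.78,0,0,0,-14.7,175,-0.76,-4.7,0,0,0,-18.4,175,-1.08,-5.58,0,0,0,-22,175,-1.47,-6.46,0,0,0,-25.7,175,-1.93,-7.34,0,0,0,-29.5]'

```text
t: 11.4
eef_pos: [0.5721, 0.0821, 0.0445]
eef_rot: [2.128, 2.308, 0.005]
ft_force: [-0.5, 0.6, -0.0]
opening: 0.0267
gripper_force: 0.3
```

```bash
python3 -c "
from h import *
st();ft();arc(-29)
np.set_printoptions(precision=4,suppress=True)
c=cap('wrist','w5.png')"
```

```text
t 11.4 p [0.5721 0.0821 0.0445] F [-0.52  0.61 -0.01] yaw 94.7 q7 0.18
t 11.4 Ftool [ 0.65 -0.47  0.01] open 0.0267
radial [14.93  0.14]
[[-2.000e-02 -9.400e-01 -3.630e+00]
 [-1.000e-01 -1.890e+00 -7.250e+00]
 [-2.400e-01 -2.820e+00 -1.088e+01]
 [-4.400e-01 -3.740e+00 -1.450e+01]
 [-7.000e-01 -4.650e+00 -1.812e+01]
 [-1.010e+00 -5.540e+00 -2.175e+01]
 [-1.380e+00 -6.410e+00 -2.538e+01]
 [-1.800e+00 -7.260e+00 -2.900e+01]]
```

View pics/w5.png

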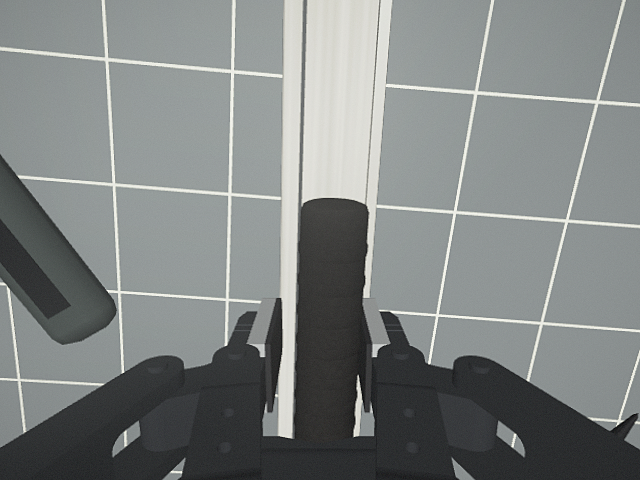

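The fingers straddle the grip at (330,330) and it swings with them at about 0.5 N, so it free-wheels. I'll carry on to about 30° off the bar.

Request:
servo_tool --commands '[175,-0.02,-0.96,0,0,0,-3.7,175,-0.11,-1.92,0,0,0,-7.4,175,-0.25,-2.84,0,0,0,-11,175,-0.46,-3.78,0,0,0,-14.7,175,-0.72,-4.7,0,0,0,-18.4,175,-1.03,-5.58,0,0,0,-22,175,-1.4,-6.46,0,0,0,-25.7,175,-1.83,-7.3,0,0,0,-29.2]'

```text
t: 12.45
eef_pos: [0.5006, 0.0578, 0.0438]
eef_rot: [1.479, 2.769, 0.003]
ft_force: [0.2, 0.7, 0.5]
opening: 0.0271
gripper_force: 0.3
```

```bash
python3 -c "
from h import *
st();ft();arc(24)
c=cap('top');s=cap('scene')
a=cv2.resize(c['img'][180:280,280:430,::-1],(600,400),interpolation=2)
b=cv2.resize(s['img'][240:340,190:390,::-1],(600,300)*1,interpolation=2)[:200]
cv2.imwrite('pics/t5.png',np.vstack([a,b]))"
```

```text
t 12.45 p [0.5006 0.0578 0.0438] F [0.2  0.66 0.45] yaw 123.8 q7 0.56
t 12.45 Ftool [ 0.44  0.54 -0.45] open 0.0271
radial [14.92  0.09]
[[-0.03  0.78  3.  ]
 [-0.09  1.56  6.  ]
 [-0.2   2.33  9.  ]
 [-0.35  3.1  12.  ]
 [-0.53  3.86 15.  ]
 [-0.76  4.61 18.  ]
 [-1.02  5.34 21.  ]
 [-1.33  6.06 24.  ]]
```

View pics/t5.png

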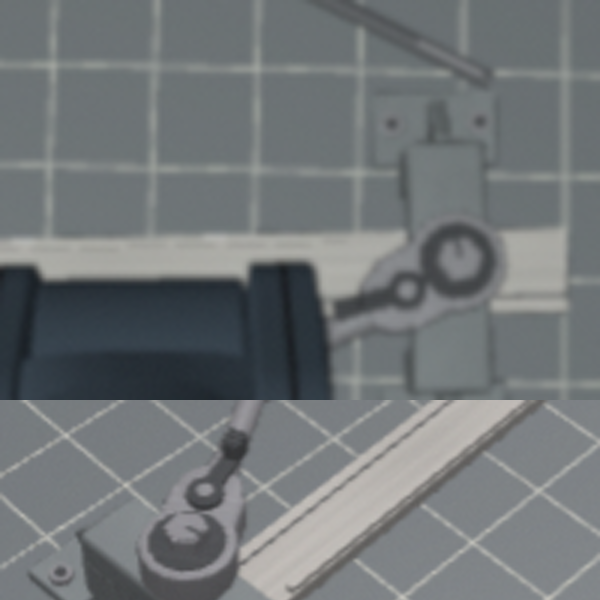

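Top crop: the slot at (458,245) still points up the image, as before, so the screw stayed still. The handle is about 30° off the bar and the tab is on its right. Now I'll pull clockwise.

Request:
servo_tool --commands '[175,-0.03,0.78,0,0,0,3,175,-0.09,1.56,0,0,0,6,175,-0.2,2.33,0,0,0,9,175,-0.35,3.1,0,0,0,12,175,-0.53,3.86,0,0,0,15,175,-0.76,4.61,0,0,0,18,175,-1.02,5.34,0,0,0,21,175,-1.33,6.06,0,0,0,24]'

```text
t: 13.55
eef_pos: [0.5582, 0.0807, 0.0432]
eef_rot: [2.029, 2.397, 0.002]
ft_force: [-1.6, -0.1, 0.6]
opening: 0.0269
gripper_force: 0.7
```

```bash
python3 -c "
from h import *
st();ft();arc(16)"
```

```text
t 13.55 p [0.5582 0.0807 0.0432] F [-1.6  -0.07  0.58] yaw 99.5 q7 0.24
t 13.55 Ftool [ 0.2  -1.59 -0.58] open 0.0269
radial [1.496e+01 1.000e-02]
[[-1.00e-02  5.20e-01  2.00e+00]
 [-4.00e-02  1.04e+00  4.00e+00]
 [-8.00e-02  1.56e+00  6.00e+00]
 [-1.50e-01  2.08e+00  8.00e+00]
 [-2.30e-01  2.60e+00  1.00e+01]
 [-3.30e-01  3.11e+00  1.20e+01]
 [-4.50e-01  3.62e+00  1.40e+01]
 [-5.80e-01  4.12e+00  1.60e+01]]
```

Request:
servo_tool --commands '[175,-0.01,0.52,0,0,0,2,175,-0.04,1.04,0,0,0,4,175,-0.08,1.56,0,0,0,6,175,-0.15,2.08,0,0,0,8,175,-0.23,2.6,0,0,0,10,175,-0.33,3.11,0,0,0,12,175,-0.45,3.62,0,0,0,14,175,-0.58,4.12,0,0,0,16]'

```text
t: 14.55
eef_pos: [0.5989, 0.0817, 0.0423]
eef_rot: [2.341, 2.095, -0.0]
ft_force: [-0.2, -0.3, -0.4]
opening: 0.0268
gripper_force: 0.2
```

```bash
python3 -c "
from h import *
st();ft();arc(12)"
```

```text
t 14.55 p [0.5989 0.0817 0.0423] F [-0.25 -0.3  -0.39] yaw 83.6 q7 0.04
t 14.55 Ftool [-0.32 -0.21  0.39] open 0.0268
radial [14.94 -0.05]
[[-0.    0.39  1.5 ]
 [-0.02  0.78  3.  ]
 [-0.04  1.17  4.5 ]
 [-0.08  1.56  6.  ]
 [-0.12  1.95  7.5 ]
 [-0.18  2.34  9.  ]
 [-0.24  2.72 10.5 ]
 [-0.32  3.11 12.  ]]
```

```bash
python3 -c "
from h import *
c=cap('top')
for im in (cv2.imread('pics/top0.png'),c['img'][:,:,::-1]):
    print(im[238:251,388:402].astype(int).sum(2)//3)
"
```

```text
[[ 82  69  65  64  65  66  66  67  68  64  64  70  80  95]
 [ 69  64  66  70  75  75  77  86  87  79  67  63  67  78]
 [ 64  66  74  89  97  92  90 104 109  99  79  67  64  69]
 [ 64  68  85 106 114 105  95 106 117 112  96  79  68  65]
 [ 66  73  94 114 119 111  98 104 118 120 111  95  77  67]
 [ 66  82 104 119 121 113 102 104 118 122 118 107  87  68]
 [ 68  87 109 121 123 119 111 112 119 122 120 110  88  67]
 [ 69  86 108 120 123 122 121 121 122 122 120 107  83  65]
 [ 68  79  99 114 121 123 124 125 123 122 117 101  77  64]
 [ 65  70  83 101 116 123 125 124 122 120 111  92  70  63]
 [ 64  65  71  87 106 118 121 119 114 109  97  79  66  63]
 [ 64  63  66  76  92 104 106 102  94  88  80  69  65  67]
 [ 68  64  63  67  74  80  78  74  71  69  67  65  65  76]]
[[ 98  84  79  79  81  82  81  83  83  81  79  85  99 116]
 [ 84  79  81  86  92  92  94 105 106  96  82  79  83  95]
 [ 79  81  90 108 116 111 109 126 132 118  96  82  80  84]
 [ 79  85 104 129 138 127 115 127 140 135 115  95  83  80]
 [ 80  90 114 138 144 134 119 126 142 144 134 116  94  80]
 [ 82  99 126 144 147 139 124 127 142 148 144 131 106  84]
 [ 84 106 133 146 148 143 135 135 144 148 145 133 108  83]
 [ 84 105 131 145 149 149 147 146 147 148 144 129 101  80]
 [ 83  97 120 138 146 150 150 150 149 147 142 123  95  79]
 [ 80  86 102 123 140 148 150 150 147 144 134 111  86  76]
 [ 78  79  87 106 129 143 146 143 137 131 119  97  82  78]
 [ 79  79  81  92 112 127 128 122 113 106  97  85  79  81]
 [ 82  79  78  82  92  97  96  90  87  83  81  80  80  88]]
```

```bash
cat >> h.py <<'E'
def look(cam='top',C=(.5825,-.0675)):
    c=cap(cam);P=cloud(c); d=P[...,:2]-np.array(C); r=np.hypot(d[...,0],d[...,1]); z=P[...,2]
    for n,m in [('tab',(r<.075)&(r>.042)&(z>.085)&(z<.096)),('neck',(r<.085)&(r>.065)&(z>.055)&(z<.08)),('lever arm',(r>.034)&(r<.042)&(z>.079)&(z<.09))]:
        if m.sum(): v=d[m].mean(0); print(n,m.sum(),np.round(v,4),'phi',round(float(np.degrees(np.arctan2(v[1],v[0]))),1))
    return c,P
E
python3 -c "
from h import *
st()
look('top');look('scene')
"
```

```text
t 14.6 p [0.5997 0.0817 0.0423] F [1.15 0.04 0.55] yaw 83.5 q7 0.04
tab 38 [0.0088 0.0515] phi 80.2
neck 80 [0.0048 0.075 ] phi 86.3
lever arm 35 [0.0018 0.037 ] phi 87.1
tab 53 [0.0119 0.0494] phi 76.5
neck 117 [0.01   0.0745] phi 82.4
lever arm 24 [0.0079 0.0372] phi 78.0
```

The lever sits at only about −0.2 rad, where I released it. It never snapped home, so nothing drives and the screw hasn't turned. I'll pinch it again, take it to its stop, then redo the free-wheel swing.

```bash
python3 -c "
from h import *
go(.593,-.0145,.14,73)"
```

```text
shift [-9.63  0.47 -9.78] turn [2.000e-02 1.000e-02 1.075e+01]
```

Request:
servo_tool --commands '[150,0,0,0,0,0,0,150,0,0,-3,0,0,0,150,0,0,-7,0,0,0,150,-2,0.1,-9.8,0,0,3,150,-5,0.3,-9.8,0,0,6,150,-8,0.4,-9.8,0,0,9,150,-9.6,0.5,-9.8,0,0,10.7,150,-9.6,0.5,-9.8,0,0,10.7]'

```text
t: 15.7
eef_pos: [0.593, -0.0151, 0.1403]
eef_rot: [2.526, 1.868, -0.0]
ft_force: [-0.4, 0.7, -0.6]
opening: 0.0353
gripper_force: 0.0
```

```bash
python3 -c "
from h import *
st();look('top');look('scene')
go(.593,-.0145,.079,73)"
```

```text
t 15.7 p [ 0.593  -0.0151  0.1403] F [-0.37  0.73 -0.63] yaw 73.0 q7 -0.01
tab 57 [0.012  0.0493] phi 76.4
neck 120 [0.0101 0.0744] phi 82.3
lever arm 21 [0.0078 0.0367] phi 78.0
shift [-0.17  0.03  6.11] turn [-0.03 -0.04  0.17]
```

Request:
servo_tool --commands '[150,-0.1,0,2,0,0,0,150,-0.1,0,4,0,0,0,150,-0.1,0,5.5,0,0,0,150,-0.1,0,6.1,0,0,0,200,-0.1,0,6.1,0,0,0,255,-0.1,0,6.1,0,0,0,255,-0.1,0,6.1,0,0,0,255,-0.1,0,6.1,0,0,0]'

```text
t: 16.8
eef_pos: [0.5932, -0.0151, 0.0798]
eef_rot: [2.524, 1.87, 0.001]
ft_force: [-1.3, 0.8, 3.9]
opening: 0.0066
gripper_force: 59.0
```

```bash
python3 -c "
from h import *
st();ft();look('top');look('scene')"
```

```text
t 16.8 p [ 0.5932 -0.0151  0.0798] F [-1.27  0.79  3.86] yaw 73.1 q7 0.04
t 16.8 Ftool [ 0.38 -1.44 -3.86] open 0.0066
tab 104 [0.0189 0.0449] phi 67.2
neck 56 [0.0121 0.0776] phi 81.2
lever arm 23 [0.0087 0.0377] phi 77.0
```

Request:
servo_tool --commands '[255,0,0.1,0,0,0,2,255,-0.01,0.2,0,0,0,4,255,-0.02,0.29,0,0,0,6,255,-0.03,0.39,0,0,0,8,255,-0.03,0.39,0,0,0,8,200,-0.03,0.39,0,0,0,8,150,-0.03,0.39,0,0,0,8,150,-0.03,0.39,0,0,0,8]'

```text
t: 17.9
eef_pos: [0.5963, -0.0167, 0.0791]
eef_rot: [-2.649, -1.689, 0.001]
ft_force: [1.0, -0.5, 0.7]
opening: 0.0354
gripper_force: 0.0
```

Request:
servo_tool --commands '[150,0,0,-2,0,0,0,150,0,0,-5,0,0,0,150,-3,-3,-9,0,0,-2,150,-6,-6,-12,0,0,-4,150,-8,-9,-12.5,0,0,-6,150,-8,-9,-12.5,0,0,-6,150,-8,-9,-12.5,0,0,-6,150,-8,-9,-12.5,0,0,-6]'

```text
t: 18.9
eef_pos: [0.482, -0.0509, 0.2039]
eef_rot: [2.556, 1.826, -0.001]
ft_force: [0.7, -0.7, -0.6]
opening: 0.0351
gripper_force: 0.0
```

```bash
python3 -c "
from h import *
st();look('top');look('scene')
c,P=look('wrist')
cv2.imwrite('pics/w6.png',c['img'][:,:,::-1])
cv2.imwrite('pics/w6c.png',cv2.resize(c['img'][60:360,300:640,::-1],(800,600)[:2],interpolation=2))
import pickle;pickle.dump(c,open('w6.pkl','wb'))"
```

```text
t 18.9 p [ 0.482  -0.0509  0.2039] F [ 0.72 -0.67 -0.58] yaw 71.1 q7 -0.02
tab 40 [0.0129 0.0505] phi 75.7
neck 81 [0.0076 0.0746] phi 84.2
lever arm 41 [0.0043 0.0374] phi 83.5
tab 55 [0.016  0.0483] phi 71.7
neck 127 [0.0129 0.0736] phi 80.1
lever arm 20 [0.0101 0.0364] phi 74.5
tab 380 [0.0145 0.0515] phi 74.3
neck 778 [0.0087 0.0745] phi 83.3
lever arm 230 [0.0075 0.037 ] phi 78.6
```

View pics/w6.png

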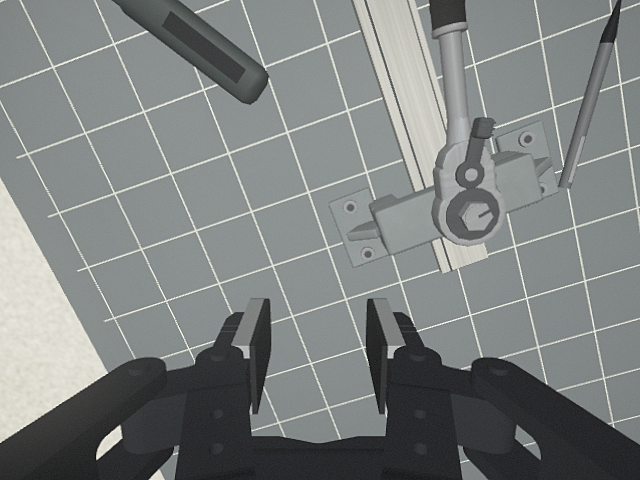

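The tab at (484,128) now sits clearly right of the shank, with the pivot at (470,176). The lever is about 8.6° off the handle line seen from the screw, which matches its −0.3 rad stop. Next I'll straddle the grip again.

```bash
python3 -c "
from h import *
go(.602,.082,.042,82.6)"
```

```text
shift [16.51  7.09 16.17] turn [ -0.03   0.04 -11.52]
```

Request:
servo_tool --commands '[150,4,2,0,0,0,-3,150,8,4,1,0,0,-6,150,12,6,3,0,0,-9,150,16,7.1,6,0,0,-11.5,150,16.5,7.1,10,0,0,-11.5,150,16.5,7.1,14,0,0,-11.5,165,16.5,7.1,16.2,0,0,-11.5,175,16.5,7.1,16.2,0,0,-11.5]'

```text
t: 20.05
eef_pos: [0.6008, 0.0818, 0.0403]
eef_rot: [-2.359, -2.072, 0.005]
ft_force: [0.6, 0.2, 0.8]
opening: 0.0271
gripper_force: 0.0
```

```bash
python3 -c "
from h import *
st();ft();look('top');arc(-41.5)"
```

```text
t 20.05 p [0.6008 0.0818 0.0403] F [0.56 0.24 0.81] yaw 82.6 q7 0.04
t 20.05 Ftool [ 0.31  0.52 -0.82] open 0.0271
tab 40 [0.0126 0.0503] phi 75.9
neck 80 [0.0076 0.0747] phi 84.2
lever arm 36 [0.0038 0.0373] phi 84.1
radial [14.97 -0.05]
[[ -0.07  -1.35  -5.19]
 [ -0.25  -2.69 -10.38]
 [ -0.56  -4.01 -15.56]
 [ -0.99  -5.3  -20.75]
 [ -1.53  -6.54 -25.94]
 [ -2.18  -7.73 -31.12]
 [ -2.94  -8.85 -36.31]
 [ -3.79  -9.9  -41.5 ]]
```

Request:
servo_tool --commands '[175,-0.07,-1.35,0,0,0,-5.2,175,-0.25,-2.69,0,0,0,-10.4,175,-0.56,-4.01,0,0,0,-15.6,175,-0.99,-5.3,0,0,0,-20.8,175,-1.53,-6.54,0,0,0,-25.9,175,-2.18,-7.73,0,0,0,-31.1,175,-2.94,-8.85,0,0,0,-36.3,175,-3.79,-9.9,0,0,0,-41.5]'

```text
t: 21.1
eef_pos: [0.4997, 0.0571, 0.0437]
eef_rot: [1.468, 2.775, 0.003]
ft_force: [0.1, 0.2, 0.6]
opening: 0.0268
gripper_force: 0.3
```

```bash
cat >> h.py <<'E'
def slot(c):
    im=c['img'].astype(int).sum(2)//3; b=im[238:251,388:402]; print(b[1:11,2:13])
E
python3 -c "
from h import *
st();ft();c,P=look('top');slot(c);arc(24)"
```

```text
t 21.1 p [0.4997 0.0571 0.0437] F [0.12 0.21 0.55] yaw 124.2 q7 0.57
t 21.1 Ftool [ 0.1   0.22 -0.55] open 0.0268
tab 37 [-0.0233  0.0481] phi 115.8
neck 4 [-0.0405  0.0523] phi 127.8
lever arm 40 [-0.0209  0.0308] phi 124.1
[[ 72  77  81  82  85  95  97  88  76  70  73]
 [ 82  97 105 100  98 114 120 109  88  73  70]
 [ 94 116 124 114 104 115 127 122 105  86  74]
 [103 125 131 122 107 113 129 130 122 104  84]
 [114 130 133 125 111 115 129 133 131 118  96]
 [119 132 133 129 123 122 132 134 131 121  98]
 [118 132 135 135 133 133 134 134 131 116  91]
 [108 126 133 136 136 137 136 134 128 110  85]
 [ 92 112 127 134 136 136 134 131 122 100  78]
 [ 79  96 116 129 133 130 125 120 108  86  71]]
radial [14.9  -0.08]
[[-2.00e-02  7.80e-01  3.00e+00]
 [-7.00e-02  1.56e+00  6.00e+00]
 [-1.70e-01  2.33e+00  9.00e+00]
 [-3.10e-01  3.10e+00  1.20e+01]
 [-4.90e-01  3.86e+00  1.50e+01]
 [-7.00e-01  4.61e+00  1.80e+01]
 [-9.60e-01  5.35e+00  2.10e+01]
 [-1.26e+00  6.07e+00  2.40e+01]]
```

The slot is unchanged and the force stayed under 1 N, so it free-wheels in tighten mode. Now I'll pull clockwise.

Request:
servo_tool --commands '[175,-0.02,0.78,0,0,0,3,175,-0.07,1.56,0,0,0,6,175,-0.17,2.33,0,0,0,9,175,-0.31,3.1,0,0,0,12,175,-0.49,3.86,0,0,0,15,175,-0.7,4.61,0,0,0,18,175,-0.96,5.35,0,0,0,21,175,-1.26,6.07,0,0,0,24]'

```text
t: 22.15
eef_pos: [0.5567, 0.0804, 0.0433]
eef_rot: [2.022, 2.404, 0.0]
ft_force: [-2.0, -1.6, -1.2]
opening: 0.0265
gripper_force: 1.0
```

```bash
python3 -c "
from h import *
st();ft();c,P=look('top');slot(c);arc(12)"
```

```text
t 22.15 p [0.5567 0.0804 0.0433] F [-1.95 -1.61 -1.19] yaw 99.9 q7 0.26
t 22.15 Ftool [-1.25 -2.2   1.19] open 0.0265
tab 34 [-0.0044  0.0529] phi 94.7
neck 81 [-0.0168  0.073 ] phi 102.9
lever arm 35 [-0.0085  0.0365] phi 103.1
[[ 76  82  93 100  93  84  85  88  83  77  78]
 [ 81  97 118 125 114 100 105 110 100  83  74]
 [ 92 115 133 137 124 110 121 129 119  94  77]
 [109 130 140 139 126 113 127 137 130 109  83]
 [123 138 142 140 127 118 132 140 137 122  93]
 [128 141 143 141 135 129 137 142 139 127 103]
 [123 137 141 143 141 140 141 140 139 129 105]
 [116 135 143 144 144 143 142 141 135 120  96]
 [107 130 139 142 143 143 141 136 125 104  84]
 [ 94 116 131 135 137 139 137 128 106  85  77]]
radial [14.97  0.05]
[[-1.00e-02  3.90e-01  1.50e+00]
 [-2.00e-02  7.80e-01  3.00e+00]
 [-5.00e-02  1.17e+00  4.50e+00]
 [-9.00e-02  1.56e+00  6.00e+00]
 [-1.30e-01  1.95e+00  7.50e+00]
 [-1.90e-01  2.34e+00  9.00e+00]
 [-2.60e-01  2.73e+00  1.05e+01]
 [-3.40e-01  3.11e+00  1.20e+01]]
```

Request:
servo_tool --commands '[175,-0.01,0.39,0,0,0,1.5,175,-0.02,0.78,0,0,0,3,175,-0.05,1.17,0,0,0,4.5,175,-0.09,1.56,0,0,0,6,175,-0.13,1.95,0,0,0,7.5,175,-0.19,2.34,0,0,0,9,175,-0.26,2.73,0,0,0,10.5,175,-0.34,3.11,0,0,0,12]'

```text
t: 23.2
eef_pos: [0.5875, 0.0828, 0.0422]
eef_rot: [-2.26, -2.182, 0.0]
ft_force: [-1.9, -0.6, -0.0]
opening: 0.0268
gripper_force: 1.0
```

Request:
servo_tool --commands '[175,-0.01,0.39,0,0,0,1.5,175,-0.02,0.78,0,0,0,3,175,-0.05,1.17,0,0,0,4.5,175,-0.09,1.56,0,0,0,6,175,-0.13,1.95,0,0,0,7.5,175,-0.19,2.34,0,0,0,9,175,-0.26,2.73,0,0,0,10.5,175,-0.34,3.11,0,0,0,12]'

```text
t: 24.2
eef_pos: [0.6186, 0.0783, 0.0423]
eef_rot: [-2.476, -1.933, -0.0]
ft_force: [-1.6, 0.7, -2.1]
opening: 0.0271
gripper_force: 1.0
```

Request:
servo_tool --commands '[175,-0.01,0.39,0,0,0,1.5,175,-0.02,0.78,0,0,0,3,175,-0.05,1.17,0,0,0,4.5,175,-0.09,1.56,0,0,0,6,175,-0.13,1.95,0,0,0,7.5,175,-0.19,2.34,0,0,0,9,175,-0.26,2.73,0,0,0,10.5,175,-0.34,3.11,0,0,0,12]'

```text
t: 25.2
eef_pos: [0.6479, 0.0675, 0.0423]
eef_rot: [-2.665, -1.664, -0.0]
ft_force: [-1.2, 1.6, -0.7]
opening: 0.0267
gripper_force: 1.0
```

```bash
python3 -c "
from h import *
st();ft();c,P=look('top');slot(c);arc(12)"
```

```text
t 25.2 p [0.6479 0.0675 0.0423] F [-1.16  1.64 -0.71] yaw 64.0 q7 -0.19
t 25.2 Ftool [ 0.96 -1.76  0.71] open 0.0267
tab 35 [0.0276 0.0439] phi 57.9
neck 78 [0.0291 0.0691] phi 67.2
lever arm 23 [0.0166 0.0331] phi 63.3
[[ 83  88  94 102 110 116 111  95  84  80  88]
 [ 94 108 121 131 137 143 133 111  89  83  83]
 [111 134 147 150 151 149 135 116 103  95  86]
 [124 147 155 155 152 143 127 121 125 115  95]
 [130 150 155 155 150 137 128 137 143 131 105]
 [136 153 155 156 150 141 142 149 149 134 104]
 [142 154 157 156 154 151 151 153 150 131 101]
 [139 153 156 157 156 155 155 154 148 128  97]
 [123 143 153 155 154 154 154 151 143 120  91]
 [101 122 141 148 150 150 146 138 127 108  87]]
radial [ 1.492e+01 -1.000e-02]
[[-0.    0.39  1.5 ]
 [-0.02  0.78  3.  ]
 [-0.05  1.17  4.5 ]
 [-0.08  1.56  6.  ]
 [-0.13  1.95  7.5 ]
 [-0.18  2.33  9.  ]
 [-0.25  2.72 10.5 ]
 [-0.32  3.1  12.  ]]
```

Slot turning with the handle; foot not yet bearing. Carry on.

Request:
servo_tool --commands '[175,-0.01,0.39,0,0,0,1.5,175,-0.02,0.78,0,0,0,3,175,-0.05,1.17,0,0,0,4.5,175,-0.09,1.56,0,0,0,6,175,-0.13,1.95,0,0,0,7.5,175,-0.19,2.34,0,0,0,9,175,-0.26,2.73,0,0,0,10.5,175,-0.34,3.11,0,0,0,12]'

```text
t: 26.25
eef_pos: [0.6744, 0.0507, 0.0423]
eef_rot: [2.824, 1.376, 0.0]
ft_force: [-1.6, 2.6, -1.3]
opening: 0.0265
gripper_force: 1.0
```

Request:
servo_tool --commands '[175,0,0.26,0,0,0,1,175,-0.01,0.52,0,0,0,2,175,-0.02,0.78,0,0,0,3,175,-0.04,1.04,0,0,0,4,175,-0.06,1.3,0,0,0,5,175,-0.08,1.56,0,0,0,6,175,-0.11,1.82,0,0,0,7,175,-0.15,2.08,0,0,0,8]'

```text
t: 27.25
eef_pos: [0.6898, 0.0368, 0.0423]
eef_rot: [-2.913, -1.177, -0.0]
ft_force: [-0.8, 2.4, -0.8]
opening: 0.0268
gripper_force: 1.0
```

```bash
python3 -c "
from h import *
st();ft();arc(8)"
```

```text
t 27.25 p [0.6898 0.0368 0.0423] F [-0.81  2.35 -0.78] yaw 44.0 q7 -0.44
t 27.25 Ftool [ 1.05 -2.25  0.78] open 0.0268
radial [14.89 -0.02]
[[-0.    0.26  1.  ]
 [-0.01  0.52  2.  ]
 [-0.02  0.78  3.  ]
 [-0.03  1.04  4.  ]
 [-0.05  1.3   5.  ]
 [-0.08  1.56  6.  ]
 [-0.11  1.81  7.  ]
 [-0.14  2.07  8.  ]]
```

Request:
servo_tool --commands '[175,0,0.39,0,0,0,1.5,175,-0.02,0.78,0,0,0,3,175,-0.05,1.17,0,0,0,4.5,175,-0.08,1.56,0,0,0,6,175,-0.13,1.95,0,0,0,7.5,175,-0.18,2.33,0,0,0,9,175,-0.25,2.72,0,0,0,10.5,175,-0.32,3.1,0,0,0,12]'

```text
t: 28.25
eef_pos: [0.709, 0.0121, 0.0423]
eef_rot: [3.02, 0.865, -0.0]
ft_force: [-0.5, 1.7, -1.3]
opening: 0.0268
gripper_force: 1.0
```

```bash
python3 -c "
from h import *
st();ft();arc(8)"
```

```text
t 28.25 p [0.709  0.0121 0.0423] F [-0.54  1.69 -1.28] yaw 32.0 q7 -0.59
t 28.25 Ftool [ 0.44 -1.72  1.28] open 0.0268
radial [ 1.488e+01 -1.000e-02]
[[-0.    0.26  1.  ]
 [-0.01  0.52  2.  ]
 [-0.02  0.78  3.  ]
 [-0.04  1.04  4.  ]
 [-0.06  1.3   5.  ]
 [-0.08  1.56  6.  ]
 [-0.11  1.81  7.  ]
 [-0.14  2.07  8.  ]]
```

Request:
servo_tool --commands '[175,0,0.39,0,0,0,1.5,175,-0.02,0.78,0,0,0,3,175,-0.05,1.17,0,0,0,4.5,175,-0.08,1.56,0,0,0,6,175,-0.13,1.95,0,0,0,7.5,175,-0.18,2.33,0,0,0,9,175,-0.25,2.72,0,0,0,10.5,175,-0.32,3.1,0,0,0,12]'

```text
t: 29.25
eef_pos: [0.7228, -0.0156, 0.0423]
eef_rot: [-3.094, -0.545, -0.0]
ft_force: [-0.0, 3.4, -2.1]
opening: 0.0268
gripper_force: 1.8
```

```bash
python3 -c "
from h import *
st();ft();arc(6)"
```

```text
t 29.25 p [ 0.7228 -0.0156  0.0423] F [-0.01  3.39 -2.09] yaw 20.0 q7 -0.73
t 29.25 Ftool [ 1.15 -3.19  2.09] open 0.0268
radial [14.9  -0.03]
[[-0.    0.2   0.75]
 [-0.    0.39  1.5 ]
 [-0.01  0.59  2.25]
 [-0.02  0.78  3.  ]
 [-0.03  0.97  3.75]
 [-0.04  1.17  4.5 ]
 [-0.06  1.36  5.25]
 [-0.08  1.56  6.  ]]
```

Request:
servo_tool --commands '[175,0,0.2,0,0,0,0.75,175,0,0.39,0,0,0,1.5,175,-0.01,0.59,0,0,0,2.25,175,-0.02,0.78,0,0,0,3,175,-0.03,0.97,0,0,0,3.75,175,-0.04,1.17,0,0,0,4.5,175,-0.06,1.36,0,0,0,5.25,175,-0.08,1.56,0,0,0,6]'

```text
t: 30.25
eef_pos: [0.7273, -0.0305, 0.0423]
eef_rot: [-3.118, -0.383, -0.0]
ft_force: [0.8, 4.8, -1.7]
opening: 0.0271
gripper_force: 2.2
```

```bash
python3 -c "
from h import *
st();ft();arc(4)"
```

```text
t 30.25 p [ 0.7273 -0.0305  0.0423] F [ 0.78  4.81 -1.74] yaw 14.0 q7 -0.8
t 30.25 Ftool [ 1.92 -4.48  1.74] open 0.0271
radial [14.9  -0.02]
[[-0.    0.13  0.5 ]
 [-0.    0.26  1.  ]
 [-0.    0.39  1.5 ]
 [-0.01  0.52  2.  ]
 [-0.01  0.65  2.5 ]
 [-0.02  0.78  3.  ]
 [-0.03  0.91  3.5 ]
 [-0.04  1.04  4.  ]]
```

Request:
servo_tool --commands '[175,0,0.2,0,0,0,0.75,175,0,0.39,0,0,0,1.5,175,-0.01,0.59,0,0,0,2.25,175,-0.02,0.78,0,0,0,3,175,-0.03,0.97,0,0,0,3.75,175,-0.04,1.17,0,0,0,4.5,175,-0.06,1.36,0,0,0,5.25,175,-0.08,1.56,0,0,0,6]'

```text
t: 31.25
eef_pos: [0.7304, -0.0456, 0.0423]
eef_rot: [-3.134, -0.22, -0.0]
ft_force: [1.7, 4.7, -3.5]
opening: 0.0267
gripper_force: 2.6
```

```bash
python3 -c "
from h import *
st();ft();arc(4)"
```

```text
t 31.25 p [ 0.7304 -0.0456  0.0423] F [ 1.65  4.69 -3.48] yaw 8.0 q7 -0.87
t 31.25 Ftool [ 2.29 -4.41  3.48] open 0.0267
radial [14.91 -0.03]
[[-0.    0.13  0.5 ]
 [-0.    0.26  1.  ]
 [-0.    0.39  1.5 ]
 [-0.01  0.52  2.  ]
 [-0.01  0.65  2.5 ]
 [-0.02  0.78  3.  ]
 [-0.03  0.91  3.5 ]
 [-0.03  1.04  4.  ]]
```

Request:
servo_tool --commands '[175,0,0.2,0,0,0,0.75,175,0,0.39,0,0,0,1.5,175,-0.01,0.59,0,0,0,2.25,175,-0.02,0.78,0,0,0,3,175,-0.03,0.97,0,0,0,3.75,175,-0.04,1.17,0,0,0,4.5,175,-0.06,1.36,0,0,0,5.25,175,-0.08,1.56,0,0,0,6]'

```text
t: 32.25
eef_pos: [0.7319, -0.0609, 0.0422]
eef_rot: [-3.14, -0.056, -0.0]
ft_force: [3.3, 6.4, -3.5]
opening: 0.0269
gripper_force: 3.0
```

```bash
python3 -c "
from h import *
st();ft();arc(4)"
```

```text
t 32.25 p [ 0.7319 -0.0609  0.0422] F [ 3.34  6.39 -3.53] yaw 2.0 q7 -0.95
t 32.25 Ftool [ 3.56 -6.26  3.53] open 0.0269
radial [14.92 -0.06]
[[-0.    0.13  0.5 ]
 [-0.    0.26  1.  ]
 [-0.    0.39  1.5 ]
 [-0.01  0.52  2.  ]
 [-0.01  0.65  2.5 ]
 [-0.02  0.78  3.  ]
 [-0.02  0.91  3.5 ]
 [-0.03  1.04  4.  ]]
```

Request:
servo_tool --commands '[175,0,0.26,0,0,0,1,175,-0.01,0.52,0,0,0,2,175,-0.02,0.78,0,0,0,3,175,-0.04,1.04,0,0,0,4,175,-0.06,1.3,0,0,0,5,175,-0.08,1.56,0,0,0,6,175,-0.11,1.82,0,0,0,7,175,-0.15,2.08,0,0,0,8]'

```text
t: 33.25
eef_pos: [0.7315, -0.0813, 0.0422]
eef_rot: [-3.136, 0.163, -0.001]
ft_force: [2.8, 6.6, -4.7]
opening: 0.0269
gripper_force: 3.6
```

```bash
python3 -c "
from h import *
st();ft();arc(4)"
```

```text
t 33.25 p [ 0.7315 -0.0813  0.0422] F [ 2.78  6.57 -4.69] yaw -5.9 q7 -1.04
t 33.25 Ftool [ 2.08 -6.81  4.7 ] open 0.0269
radial [14.94 -0.09]
[[ 0.    0.13  0.5 ]
 [-0.    0.26  1.  ]
 [-0.    0.39  1.5 ]
 [-0.01  0.52  2.  ]
 [-0.01  0.65  2.5 ]
 [-0.02  0.78  3.  ]
 [-0.02  0.91  3.5 ]
 [-0.03  1.04  4.  ]]
```

Request:
servo_tool --commands '[175,0,0.2,0,0,0,0.75,175,0,0.39,0,0,0,1.5,175,-0.01,0.59,0,0,0,2.25,175,-0.02,0.78,0,0,0,3,175,-0.03,0.97,0,0,0,3.75,175,-0.04,1.17,0,0,0,4.5,175,-0.06,1.36,0,0,0,5.25,175,-0.08,1.56,0,0,0,6]'

```text
t: 34.25
eef_pos: [0.7285, -0.0978, 0.0423]
eef_rot: [3.124, -0.328, 0.0]
ft_force: [0.4, 0.3, -0.9]
opening: 0.0267
gripper_force: 0.3
```

```bash
python3 -c "
from h import *
st();ft();arc(3)"
```

```text
t 34.25 p [ 0.7285 -0.0978  0.0423] F [ 0.38  0.32 -0.87] yaw -12.0 q7 -1.11
t 34.25 Ftool [ 0.31 -0.39  0.87] open 0.0267
radial [1.489e+01 1.000e-02]
[[-0.    0.1   0.38]
 [-0.    0.19  0.75]
 [-0.    0.29  1.12]
 [-0.01  0.39  1.5 ]
 [-0.01  0.49  1.87]
 [-0.01  0.58  2.25]
 [-0.02  0.68  2.62]
 [-0.02  0.78  3.  ]]
```

```bash
python3 -c "
from h import *
c,P=look('top');slot(c);look('scene');look('wrist')
d=P[...,:2]-np.array([.5825,-.0675]);r=np.hypot(d[...,0],d[...,1]);z=P[...,2]
c=cap('wrist');cv2.imwrite('pics/w7.png',c['img'][:,:,::-1]);c2=cap('scene')
a=cv2.resize(c2['img'][230:370,180:380,::-1],(800,560),interpolation=2);cv2.imwrite('pics/s7.png',np.vstack([a[:360],np.zeros((0,800,3),np.uint8)]) )
b=cv2.resize(c['img'][:,:,::-1],(300,225))
m=a.copy(); m[:225,500:]=b; cv2.imwrite('pics/s7.png',m)
"
```

```text
[[ 48  54  63  70  73  72  71  76  84  93 107]
 [ 48  51  54  57  59  74  98 110 101  93  95]
 [ 50  50  51  53  67 102 137 145 128 106  95]
 [ 50  51  51  62  95 136 160 164 152 128 105]
 [ 50  51  58  85 126 156 166 167 161 144 115]
 [ 51  56  76 113 144 153 152 152 151 139 111]
 [ 56  75 107 141 154 147 136 135 132 123 102]
 [ 72 104 139 161 166 160 152 146 135 117  97]
 [ 89 129 156 168 169 168 166 160 146 120  95]
 [ 98 130 153 162 164 165 161 152 136 109  92]]
tab 24 [ 0.0509 -0.0197] phi -21.2
neck 76 [ 0.0696 -0.0185] phi -14.9
```

View pics/s7.png

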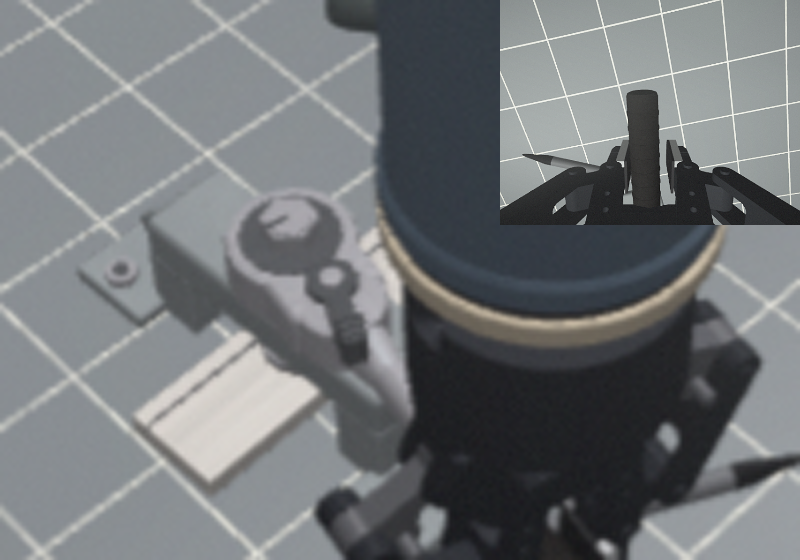

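The scene crop shows the tab at (350,335) still right of the handle, and the inset shows the grip still against the left finger. The sudden loss of force looks like the pawl skipping a tooth. I'll continue in small steps and watch whether it bites again.

Request:
servo_tool --commands '[175,0,0.2,0,0,0,0.75,175,0,0.39,0,0,0,1.5,175,-0.01,0.59,0,0,0,2.25,175,-0.02,0.78,0,0,0,3,175,-0.03,0.97,0,0,0,3.75,175,-0.04,1.17,0,0,0,4.5,175,-0.06,1.36,0,0,0,5.25,175,-0.08,1.56,0,0,0,6]'

```text
t: 35.5
eef_pos: [0.7246, -0.1126, 0.0423]
eef_rot: [-3.103, 0.491, -0.0]
ft_force: [1.5, 1.7, -1.7]
opening: 0.0267
gripper_force: 1.1
```

```bash
python3 -c "
from h import *
st();ft();c,P=look('top');slot(c);look('scene')"
```

```text
t 35.5 p [ 0.7246 -0.1126  0.0423] F [ 1.5   1.67 -1.66] yaw -18.0 q7 -1.17
t 35.5 Ftool [ 0.91 -2.05  1.66] open 0.0267
[[69 68 66 64 61 59 58 55 51 50 59]
 [68 67 65 63 61 58 56 54 50 51 57]
 [67 66 64 62 59 57 55 52 50 50 52]
 [67 66 63 63 60 58 56 52 50 49 51]
 [66 66 62 61 58 57 55 51 49 50 50]
 [67 64 61 59 57 55 53 50 49 51 51]
 [65 63 61 59 57 54 51 50 51 50 50]
 [65 63 61 58 56 52 51 49 50 51 54]
 [64 62 60 56 54 51 48 49 50 53 64]
 [63 60 58 56 52 51 48 49 54 64 76]]
tab 22 [ 0.0495 -0.0263] phi -28.0
```

Request:
servo_tool --commands '[175,0,0.1,0,0,0,0.4,175,0,0.2,0,0,0,0.8,175,0,0.3,0,0,0,1.1,175,-0.01,0.39,0,0,0,1.5,175,-0.01,0.49,0,0,0,1.9,175,-0.01,0.59,0,0,0,2.3,175,-0.02,0.68,0,0,0,2.6,175,-0.02,0.78,0,0,0,3]'

```text
t: 36.6
eef_pos: [0.722, -0.12, 0.0423]
eef_rot: [-3.089, 0.571, -0.0]
ft_force: [3.6, 2.5, -0.9]
opening: 0.0267
gripper_force: 2.1
```

```bash
python3 -c "
from h import *
st();ft();look('scene')"
```

```text
t 36.6 p [ 0.722  -0.12    0.0423] F [ 3.59  2.45 -0.94] yaw -20.9 q7 -1.2
t 36.6 Ftool [ 2.48 -3.57  0.94] open 0.0267
tab 7 [ 0.0461 -0.0303] phi -33.3
```

Request:
servo_tool --commands '[175,0,0.1,0,0,0,0.4,175,0,0.2,0,0,0,0.8,175,0,0.3,0,0,0,1.1,175,-0.01,0.39,0,0,0,1.5,175,-0.01,0.49,0,0,0,1.9,175,-0.01,0.59,0,0,0,2.3,175,-0.02,0.68,0,0,0,2.6,175,-0.02,0.78,0,0,0,3]'

```text
t: 37.65
eef_pos: [0.7194, -0.1268, 0.0423]
eef_rot: [-3.073, 0.651, -0.001]
ft_force: [4.6, 4.5, -2.6]
opening: 0.0268
gripper_force: 2.8
```

```bash
python3 -c "
from h import *
st();ft()"
```

```text
t 37.65 p [ 0.7194 -0.1268  0.0423] F [ 4.58  4.53 -2.55] yaw -23.9 q7 -1.24
t 37.65 Ftool [ 2.35 -6.    2.56] open 0.0268
```

Request:
servo_tool --commands '[175,0,0.1,0,0,0,0.4,175,0,0.2,0,0,0,0.8,175,0,0.3,0,0,0,1.1,175,-0.01,0.39,0,0,0,1.5,175,-0.01,0.49,0,0,0,1.9,175,-0.01,0.59,0,0,0,2.3,175,-0.02,0.68,0,0,0,2.6,175,-0.02,0.78,0,0,0,3]'

```text
t: 38.65
eef_pos: [0.7164, -0.1334, 0.0423]
eef_rot: [-3.054, 0.73, -0.002]
ft_force: [6.4, 4.7, -2.3]
opening: 0.0269
gripper_force: 3.5
```

```bash
python3 -c "
from h import *
st();ft()"
```

```text
t 38.65 p [ 0.7164 -0.1334  0.0423] F [ 6.39  4.66 -2.32] yaw -26.9 q7 -1.27
t 38.65 Ftool [ 3.59 -7.04  2.33] open 0.0269
```

Request:
servo_tool --commands '[175,0,0.07,0,0,0,0.25,175,0,0.13,0,0,0,0.5,175,0,0.2,0,0,0,0.75,175,0,0.26,0,0,0,1,175,0,0.33,0,0,0,1.25,175,0,0.39,0,0,0,1.5,175,-0.01,0.46,0,0,0,1.75,175,-0.01,0.52,0,0,0,2]'

```text
t: 39.65
eef_pos: [0.713, -0.139, 0.0423]
eef_rot: [3.042, -0.785, -0.0]
ft_force: [-0.1, 1.2, -0.3]
opening: 0.0271
gripper_force: 0.2
```

```bash
python3 -c "
from h import *
st();ft()"
```

```text
t 39.65 p [ 0.713  -0.139   0.0423] F [-0.08  1.16 -0.3 ] yaw -29.0 q7 -1.29
t 39.65 Ftool [-0.64 -0.98  0.3 ] open 0.0271
```

The load dropped off again about one tooth (20°) later, at a little over 7 N. So the pawl is skipping at about 7–7.5 N, and the screw itself stays where it was pulled to. It was turning steadily at about 7 N before the first skip, roughly 85 N of clamping. That is well above the 60 N that holds and well short of 130 N, so I'll let go rather than risk more.

Request:
servo_tool --commands '[150,0,-0.2,0,0,0,0,130,0,-0.3,0,0,0,0,130,0,-0.3,0,0,0,0,130,0,-0.3,-2,0,0,0,130,0,-0.3,-5,0,0,0,130,0,-0.3,-9,0,0,0,130,0,-0.3,-13,0,0,0,130,0,-0.3,-15,0,0,0]'

```text
t: 40.65
eef_pos: [0.7151, -0.1373, 0.1963]
eef_rot: [3.041, -0.785, 0.006]
ft_force: [1.0, -0.2, -0.3]
opening: 0.0418
gripper_force: 0.0
```

Request:
servo_tool --commands '[130,-4,0,0,0,0,-8,130,-8,0,0,0,0,-16,130,-12,0,0,0,0,-24,130,-16,0,0,0,0,-32,130,-20,0,0,0,0,-40,130,-22,0,0,0,0,-48,130,-22,0,0,0,0,-56,130,-22,0,0,0,0,-64]'

```text
t: 41.65
eef_pos: [0.5217, -0.0297, 0.1927]
eef_rot: [-2.993, -0.953, -0.0]
ft_force: [0.6, -0.1, -0.6]
opening: 0.042
gripper_force: 0.0
```

```bash
python3 -c "
from h import *
st();c,P=look('top');look('scene');look('wrist');slot(c)
a=cv2.imread('pics/top0.png').astype(int)
for n,(u0,u1,v0,v1) in dict(can=(160,255,115,205),pen=(335,408,160,205),cutter=(240,335,292,368)).items():
    b=c['img'][:,:,::-1].astype(int)
    A=a[v0:v1,u0:u1].sum(2)*1.;B=b[v0:v1,u0:u1].sum(2)*1.
    print(n,np.corrcoef(A.ravel(),B.ravel())[0,1])
h=P[238:251,388:402,2];print('top z',np.nanmedian(h),np.nanmax(h))
"
```

```text
t 41.65 p [ 0.5217 -0.0297  0.1927] F [ 0.64 -0.06 -0.65] yaw 35.3 q7 -0.52
tab 30 [ 0.044  -0.0341] phi -37.8
neck 132 [ 0.0657 -0.0364] phi -29.0
tab 319 [ 0.0435 -0.0309] phi -35.4
neck 730 [ 0.0674 -0.033 ] phi -26.1
lever arm 39 [ 0.0319 -0.019 ] phi -30.7
[[65 66 66 66 65 64 58 53 57 65 72]
 [65 66 66 65 66 62 56 55 60 69 74]
 [66 65 67 66 65 60 54 57 67 72 77]
 [65 65 66 65 63 57 55 61 69 76 78]
 [65 66 65 64 59 56 58 67 74 79 80]
 [65 66 66 63 58 56 64 73 77 80 81]
 [65 65 65 61 57 59 70 77 80 82 82]
 [66 66 63 59 56 61 73 79 81 83 83]
 [66 65 62 57 55 65 77 81 83 83 84]
 [65 64 60 55 55 68 79 83 85 84 84]]
can 0.9997248701119092
pen 0.5016510576190918
cutter 0.7759142419463474
top z 0.6131762233003784 0.62007128329906
```

```bash
python3 -c "
from h import *
import pickle
np.set_printoptions(precision=4,suppress=True,linewidth=200)
now=cap('wrist');pickle.dump(now,open('w8.pkl','wb'))
for n,c in [('w6',pickle.load(open('w6.pkl','rb'))),('now',now)]:
    P=cloud(c);d=P[...,:2]-S;r=np.hypot(d[...,0],d[...,1]);m=(r<.006)
    zt=np.nanmedian(P[m][:,2]); g=c['img'].astype(int).sum(2)
    # hex top region: points near top height; centre by mean
    m=(r<.016)&(np.abs(P[...,2]-zt)<.003); C=P[m][:,:2].mean(0); d=P[...,:2]-C; r=np.hypot(d[...,0],d[...,1]); a=np.degrees(np.arctan2(d[...,1],d[...,0]))
    print(n,'ztop',round(float(zt),4),'C',C,m.sum())
    m=(r>.003)&(r<.0075)&(np.abs(P[...,2]-zt)<.003)
    h=[(b,int(np.median(g[m&(np.abs((a-b+180)%360-180)<6)]))) for b in range(-180,180,10) if (m&(np.abs((a-b+180)%360-180)<6)).sum()]
    print(h)
"
```

```text
w6 ztop 0.0875 C [ 0.582  -0.0676] 658
[(-180, 499), (-170, 500), (-160, 501), (-150, 491), (-140, 492), (-130, 489), (-120, 487), (-110, 489), (-100, 491), (-90, 490), (-80, 490), (-70, 491), (-60, 489), (-50, 488), (-40, 489), (-30, 490), (-20, 492), (-10, 490), (0, 344), (10, 253), (20, 447), (30, 490), (40, 493), (50, 497), (60, 490), (70, 491), (80, 491), (90, 491), (100, 489), (110, 494), (120, 490), (130, 490), (140, 491), (150, 492), (160, 495), (170, 493)]
now ztop 0.0837 C [ 0.5825 -0.0677] 698
[(-180, 497), (-170, 496), (-160, 494), (-150, 493), (-140, 494), (-130, 494), (-120, 501), (-110, 359), (-100, 265), (-90, 376), (-80, 500), (-70, 496), (-60, 494), (-50, 496), (-40, 493), (-30, 495), (-20, 494), (-10, 492), (0, 495), (10, 494), (20, 497), (30, 498), (40, 497), (50, 499), (60, 501), (70, 510), (80, 504), (90, 497), (100, 492), (110, 494), (120, 494), (130, 493), (140, 496), (150, 493), (160, 494), (170, 499)]
```

The slot has turned about 108° and the hex has dropped 3.8 mm, so the screw has held where it was last turning, at about 7 N. The lever is fully at tighten and the arm is clear. I'm handing in.

```bash
python3 -c "
from h import *
print(env.hand_in()); st()"
```

```text
the job is handed in; nothing more can be done
None
the job is handed in; nothing more can be done
```

The job is handed in: the straightedge is clamped at about 7 N of pull (roughly 80–85 N), a little under the 8 N asked, because the ratchet skipped a tooth twice just above 7 N and I stopped there. The first lever flip did not fully seat, so I swung the handle about 40° clockwise with nothing driving. I then seated the lever and repeated the 30° free-wheel check (screw still) before pulling. I let go with the arm clear; I did not get a clean final check of the pen and cutter.

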